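# Check the specimen trolley's two brake levers

### The arm

A 6-joint arm with a two-finger parallel gripper is mounted at the origin on the work surface. World frame = base frame: x ahead of the robot, y to its left, z up, the work surface at z = 0. Lengths are in m, angles in rad, forces in N, time in s.
With the tool pointing down it reaches from about 0.35 to 0.775 m from the base axis. Payload 5.5 kg.
Tool frame: the origin (TCP) lies at the very end of the fingers, on their centre line; the grasp point (between the pads) lies 19 mm behind it (env.grip_depth is the distance from the TCP to the grasp point, in m); z points along the fingers, y is the direction in which the jaws open and shut (so a half turn about z gives the same grasp; the last joint's range is limited). The gripper opens to 85 mm and grips with 20 to 120 N. Pads are 22 mm wide; open, the fingers measure 114 mm over their backs; the gripper's body (76 mm by 85 mm) begins 54 mm behind the grasp point. The pads swing forward as they close: fully open they stand 13 mm farther back than shut.
Start: joints at [-1.328, 0.313, 0.046, 1.304, 0, 1.431], TCP at [0.215, -0.533, 0.208] pointing down, gripper open.
Joint ranges: [-2.76, 2.76], [-0.86, 1.69], [-1.03, 1.26], [-2.2, 2.34], [-1.47, 1.5], [-3.14, 3.14]. Speed limits (rad/s): [2.57, 2.57, 3.14, 3.14, 3.14, 3.14].

### API

Orientations are given as a unit quaternion [w, x, y, z].
In Python, from workcell import env gives the robot as it stands.
- The arm moves only by the tool step_arm, never from a script. Its argument "series" is a list of rows, each a list of 3 entries, a list of its own where there are three numbers: the shift along the world's x, y, z in cm, then the turn about the world's z in rad, then the closure in counts, from 0 (fully open) to 255 (shut). A call has 1 to 5 rows; each row is the pose to reach, as a shift and turn from the pose measured when the call began; what a row does not reach only later rows make up. A row lasts 1/8 s, in which the tool goes at most 62.5 mm and 10.7 degrees, less where a joint would pass 70% of its speed; a pose out of reach is approached as far as the arm can. A call with a gripper value outside its range is refused whole. The fingers move at their own pace and stop on an object; "newtons" is the grip in N (left out, the last holds). Time passes only in rows, so rows that repeat a pose let the fingers close. It gives the time, the measured TCP pose, the force and the opening at its end, in the units of the state.
- env.get_state(): the state, without advancing time (a new reading comes with each control period).
- env.read_camera(name): name is "scene" or "top" or "wrist"; returns a dict with "frame" (420x560x3 uint8, red, green, blue), "vertical_fov" (degrees; the focal length in pixels is half the picture's height over the tangent of half this angle, whatever the lens; pixels are square), "cx", "cy" (the principal point, pixels), "camera_from_world" (4x4, takes a point from world to camera coordinates). Camera axes: x right, y down, z forward; pixel columns grow to the right and rows downward; lengths in m; the calibration is good to about 2 mm. A picture is of the moment at which its call begins. There is no depth.
- env.hand_in(): hands the job in, once; it reports no verdict.
The state is a dict: "clock": time; "joint_pos": joint angles; "qvel": joint speeds; "tau": joint torques, N m; "tcp_pos": TCP position; "orientation": TCP orientation; "wrist_force": force on the tool from outside, world axes, zero at the start; "ft_torque": the same for the moment, N m; "finger_gap": finger opening in m.
Only numpy, scipy, OpenCV 4.12 (cv2) and the standard library are available. Lean on these libraries where they do the work, as an engineer would, in place of code of your own. Each camera call takes 0.05 s, during which the arm holds its last target.

### The job

Check the brakes of the trolley parked at the bench, as you stand at its push bar: with the backs of your fingers press the left brake lever towards the bar until it comes up firm, keep it firmly in for a second to see that it stops short of the bar, and let it spring right back out; then do the same with the right lever. Only push from the far side, never grip or squeeze anything, don't force the levers, touch nothing of the trolley but the two levers, and leave everything standing around where it is.

Things in the scene. Friction and masses are not known exactly. Their poses are not given: they have to be found in the camera images.
- trolley: Specimen trolley, 520 mm wide, castors braked (does not move), its push bar towards the robot. Origin: middle of the push bar's axis, 190 mm above the bench. x away from the robot to the trays, y along the bar to the left, z up. Bar 27 mm thick, rubber grips 33 mm. At y = +-260 mm tubes run from the bar to x = 185 mm, then down. The top tray begins at x = 175 mm, its floor 160 mm below the bar axis.
- lever_left: Left (+y) brake lever: bolt and dark steel blade in a black clamp, ears 29 mm high. Origin: on the vertical pivot axis at blade mid-height (bar-axis height), 50 mm beyond the bar axis, 75 mm left of the bar's middle. The blade runs outwards (to the left), 150 mm long, 9 mm thick, 16 mm high, 19 mm ball at the tip. Let out, it slants away from the bar by 0.27 to 0.41 rad (set differently on each lever).
- lever_right: Right (-y) brake lever, the mirror image: pivot 50 mm beyond the bar axis and 75 mm right of the bar's middle; the blade runs outwards to the right. Its slant may differ from the left one's. Beyond either blade there is free space down to the top tray.
- left_pad (a point): The place to press on the left blade: on its far face (the one turned away from the bar), 105 mm from the pivot, mid-height. x points out of that face, away from the bar (press against it, along -x); the blade lies along y with its tip at +y (37 mm farther); z up. It moves with the blade.
- right_pad (a point): The same point on the right blade: x points out of the far face, away from the bar; the tip of this blade is at -y (37 mm farther); z up. It moves with the blade.
- brake_left (a joint): Angle of the left lever, rad: 0 fully out, 0.30 where it comes up firm (pad moved about 32 mm in). The spring asks 2.3 N at the pad at first, 4.6 N near the end; then the taut brake wire yields a little (4 N per mm at the pad, not counted in this angle), the blade still over 10 mm short of the bar. A firm press is 10 to 25 N; more than 40 N is forcing it. Let go, it springs out by itself.
- brake_right (a joint): The same for the right lever: 0 fully out, grows towards the bar, firm at 0.30.
- tumbler: Bystander on the bench: glass tumbler, 68 mm across, 100 mm high. Origin: centre of its underside.
- dropper: Bystander on the bench: amber dropper bottle, 38 mm across, 75 mm high. Origin: centre of its underside.
- petri: Bystander on the bench: closed Petri dish, 94 mm across, 17 mm high. Origin: centre of its underside.
- stain_jar: Bystander on the trolley's top tray: amber jar with a white cap, 60 mm across, 90 mm high. Origin: centre of its underside.
- beaker: Bystander on the top tray: glass beaker, 74 mm across, 95 mm high. Origin: centre of its underside.
- wash_bottle: Bystander on the top tray: white bottle, 60 mm across, 140 mm high. Origin: centre of its underside.
- slide_box: Bystander on the bench: box for slides, 101 by 86 mm, 35 mm high. Origin: centre of its underside.

How it is judged:
On the way, in this order (a step that is already met when the one before it is completed fails the run):
1. the left lever is pressed in until it is firm (joint above 0.28) with more than 7 N of the fingers on it, for 0.6 s (value of joint brake_left above 0.28 rad and contact force between the fingers and lever_left above 7 N), for 0.6 s.
2. the left lever is back out (value of joint brake_left below 0.04 rad), for 0.2 s.
3. the right lever is pressed in until it is firm (joint above 0.28) with more than 7 N of the fingers on it, for 0.6 s (value of joint brake_right above 0.28 rad and contact force between the fingers and lever_right above 7 N), for 0.6 s.
At the end, for the whole second after the job is handed in: Both levers have been pressed firm in turn, left then right, and are back out (joint below 0.04 rad); every bystander stands within 20 mm of where it was (value of joint each of brake_left, brake_right below 0.04 rad and distance of each of tumbler, dropper, petri, stain_jar, beaker, wash_bottle, slide_box from where it was at the start of the episode below 0.02 m); the robot touches nothing.
It fails at once if a lever is forced: more than 45 N on it (contact force between anything else and lever_left above 45 N or contact force between anything else and lever_right above 45 N).
It fails at once if the push bar or anything else of the trolley is touched by the robot with more than 2 N (so a lever cannot be squeezed against the bar) (contact force between any of the fingers, the arm and trolley above 2 N).
It fails at once if the right lever is pressed in before the left lever has been let out, or both at once (value of joint each of brake_left, brake_right above 0.1 rad).
It fails at once if a bystander is moved, lifted or carried (20 mm) (distance of any of tumbler, dropper, petri, stain_jar, beaker, wash_bottle, slide_box from where it was at the start of the episode above 0.02 m).
It fails at once if a lever is taken between the fingers (the grasp point lies at or behind the pressed face while the fingers touch the lever) instead of being pushed from its far side ((contact force between the fingers and lever_left above 1 N and x of the grasp point in the frame of left_pad below 0 m and z of the grasp point in the frame of left_pad below 0.018 m) or (contact force between the fingers and lever_right above 1 N and x of the grasp point in the frame of right_pad below 0 m and z of the grasp point in the frame of right_pad below 0.018 m)).
It also fails if it takes over 58 s, if anything falls off the work surface, if the arm or the gripper's body presses on something with over 40 N, if the wrist force passes 120 N, or if a joint passes its speed limit or range.

## Working session

There is one attempt and no reset: what is moved stays moved. The work goes in short steps, Python scripts to look and compute and a tool call to move; the robot and the scene stay as the last step left them, time stands still between calls to the robot, and variables do not carry over. Pictures are saved under pics/ and viewed, and the job is handed in when it is done.

Besides the shell and the picture viewer there is one more tool, called after ">>>" as a command line: name --argument value ..., lists and objects as JSON in quotes. step_arm: Moves the arm, as the interface text tells. Its arguments: {"type":"object","properties":{"series":{"type":"array"},"newtons":{"type":"number"}},"required":["series"]}

```bash
mkdir -p pics; ls
cat > h.py <<'E'
import numpy as np, cv2
from workcell import env
def K(c):
    f=c["frame"].shape[0]/2/np.tan(np.radians(c["vertical_fov"])/2); return f
def proj(c,p):
    T=np.array(c["camera_from_world"]); q=T[:3,:3]@np.array(p,float)+T[:3,3]; f=K(c)
    return q[0]/q[2]*f+c["cx"], q[1]/q[2]*f+c["cy"]
def ray(c,u,v):
    T=np.array(c["camera_from_world"]); f=K(c); R=T[:3,:3]
    return -R.T@T[:3,3], R.T@np.array([(u-c["cx"])/f,(v-c["cy"])/f,1])
def onz(c,u,v,z):
    o,d=ray(c,u,v); return o+d*(z-o[2])/d[2]
def save(c,n): cv2.imwrite("pics/"+n,c["frame"][:,:,::-1])
E
python3 - <<'E'
from h import *
import pickle
for n in("scene","top","wrist"):
    c=env.read_camera(n); save(c,n+"0.png"); pickle.dump(c,open(n+"0.pkl","wb")); print(n,c["vertical_fov"],onz(c,280,210,0),ray(c,0,0)[0])
print(env.get_state())
E
```

```text
pics
scene 57.83312796265657 [0.47793944 0.1747532  0.        ] [ 1.10923274 -0.27297759  0.71234622]
top 46.522660375150856 [0.63637441 0.13879704 0.        ] [0.34019775 0.11411758 1.25275017]
wrist 59.85086221503251 [ 0.17598464 -0.5463054   0.        ] [ 0.28438217 -0.50507839  0.37268941]
{'clock': 0.15, 'joint_pos': array([-1.32756819e+00,  3.13849681e-01,  4.52227365e-02,  1.30357879e+00,
        9.19533669e-06,  1.43122856e+00]), 'qvel': array([-0.00015281, -0.00206083,  0.00222055,  0.00177907, -0.0003077 ,
       -0.00041308]), 'tau': array([ 1.97910245e-03, -4.81067097e+01,  2.98814017e+01,  1.39248330e-02,
       -1.13321039e-04,  8.16628898e-06]), 'tcp_pos': array([ 0.2146817 , -0.53297332,  0.20699429]), 'orientation': array([-7.03993972e-04,  9.81739016e-01,  1.90231457e-01, -3.19169957e-05]), 'wrist_force': array([ 0.63021054, -0.44972855, -0.1683623 ]), 'ft_torque': array([ 0.00332733, -0.01602905,  0.01495487]), 'finger_gap': 0.08555048866058293}
```

View pics/scene0.png

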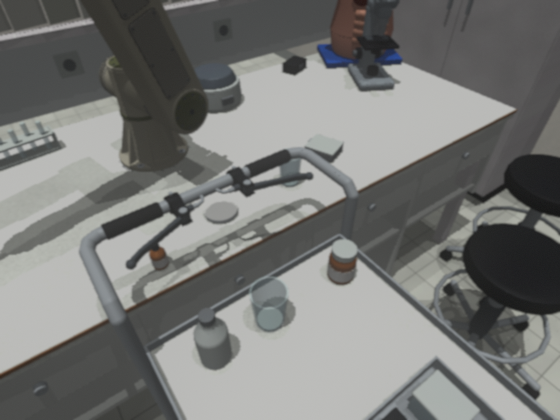

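View pics/top0.png

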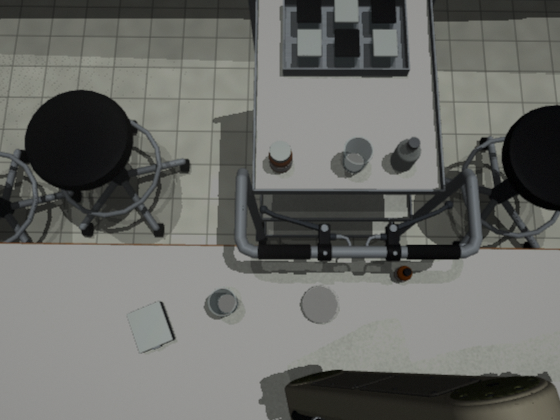

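Run:
```python
from h import *
import pickle
c=pickle.load(open("top0.pkl","rb"))
im=c["frame"][140:300,220:500,::-1]
im=np.clip(im.astype(float)*1.6,0,255).astype(np.uint8)
cv2.imwrite("pics/topcrop.png",cv2.resize(im[40:140],None,fx=2.85,fy=2.85,interpolation=cv2.INTER_CUBIC))
c=pickle.load(open("scene0.pkl","rb"))
im=np.clip(c["frame"][130:290,70:370,::-1].astype(float)*1.5,0,255).astype(np.uint8)
cv2.imwrite("pics/scenecrop.png",cv2.resize(im,None,fx=2.6,fy=2.6,interpolation=cv2.INTER_CUBIC))
```

```text
(no output)
```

View pics/topcrop.png

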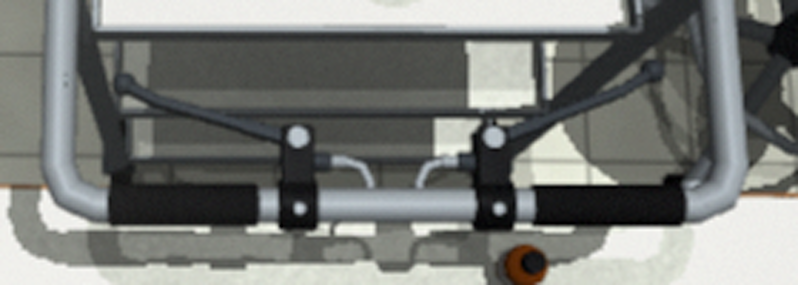

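View pics/scenecrop.png

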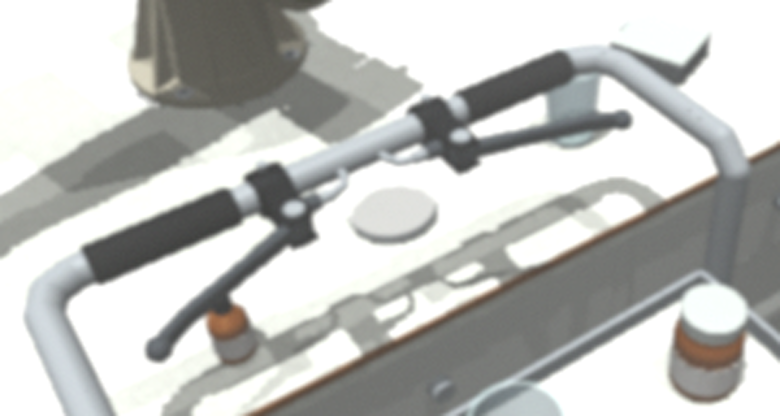

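```bash
cat > m.py <<'E'
from h import *
import pickle
c=pickle.load(open("top0.pkl","rb"));s=pickle.load(open("scene0.pkl","rb"))
P=lambda x,y,z:onz(c,220+x/2.85,180+y/2.85,z)
S=lambda x,y,z:onz(s,70+x/2.6,130+y/2.6,z)
def tri(a,b):
    o1,d1=ray(c,220+a[0]/2.85,180+a[1]/2.85);o2,d2=ray(s,70+b[0]/2.6,130+b[1]/2.6)
    t=np.linalg.lstsq(np.c_[d1,-d2],o2-o1,rcond=None)[0]
    return (o1+d1*t[0]+o2+d2*t[1])/2, np.linalg.norm(o1+d1*t[0]-o2-d2*t[1])
print("barL,R",P(298,207,.19),P(497,207,.19))
for z in(.205,.21): print("bolts",z,P(298,137,z),P(493,136,z),S(460,137,z),S(293,209,z))
print("balls",P(124,84,.19),P(654,69,.19),S(622,120,.19),S(157,348,.19))
print(tri((124,84),(622,120)),tri((654,69),(157,348)))
print("bar grip ends", P(110,205,.19),P(686,205,.19))
for n,(u,v,z) in dict(tumbler=(223,303,.05),petri=(319,304,.017),dropper=(403,272,.05)).items(): print(n,onz(c,u,v,z))
E
python3 m.py
```

```text
barL,R [0.49658888 0.03584893 0.19      ] [ 0.49841089 -0.11732082  0.19      ]
bolts 0.205 [0.54850002 0.03672279 0.205     ] [ 0.55107821 -0.11293049  0.205     ] [0.54811237 0.03853141 0.205     ] [ 0.54843663 -0.11078952  0.205     ]
bolts 0.21 [0.54750598 0.03709213 0.21      ] [ 0.55007186 -0.11184699  0.21      ] [0.55364232 0.03546142 0.21      ] [ 0.55396339 -0.11238792  0.21      ]
balls [0.59221792 0.17193738 0.19      ] [ 0.6093873  -0.24480314  0.19      ] [0.59331207 0.17368221 0.19      ] [ 0.60647645 -0.24085783  0.19      ]
(array([0.59283165, 0.17278887, 0.18989186]), np.float64(0.0020282208241231433)) (array([ 0.60889488, -0.24231379,  0.19327203]), np.float64(0.002760702385734323))
bar grip ends [0.49641913 0.18050751 0.19      ] [ 0.50169589 -0.26297893  0.19      ]
tumbler [0.39111319 0.27243541 0.05      ]
petri [0.39284962 0.03751902 0.017     ]
dropper [ 0.47144191 -0.16731327  0.05      ]
```

>>> step_arm --series '[[[0, 0, 5], 0.15, 255], [[1, 3, 9], 0.3, 255], [[4, 8, 10], 0.45, 255], [[7, 13, 10], 0.6, 255], [[10, 18, 10], 0.75, 255]]' --newtons 20

```text
clock: 0.78
tcp_pos: [0.3153, -0.3515, 0.307]
orientation: [-0.0, 0.843, 0.538, -0.0]
wrist_force: [0.3, -0.7, -0.7]
finger_gap: 0.0003
```

>>> step_arm --series '[[[3, 5, 0], 0.1, 255], [[6, 10, 0], 0.2, 255], [[9, 15, 0], 0.3, 255], [[12, 20, 0], 0.35, 255], [[15, 24, 0], 0.35, 255]]'

```text
clock: 1.4
tcp_pos: [0.4657, -0.1094, 0.3071]
orientation: [-0.0, 0.736, 0.677, -0.0]
wrist_force: [1.1, -0.9, 0.2]
finger_gap: -0.0001
```

>>> step_arm --series '[[[4, 5, 0], 0, 255], [[8, 10, 0], 0, 255], [[12, 15, 0], 0, 255], [[16, 20, 0], 0, 255], [[17.5, 24.5, 0], 0, 255]]'

```text
clock: 2.02
tcp_pos: [0.6422, 0.1373, 0.3057]
orientation: [-0.001, 0.736, 0.677, -0.001]
wrist_force: [1.5, 0.3, 0.7]
finger_gap: -0.0003
```

>>> step_arm --series '[[[0, 0, -4], 0, 255], [[0, 0, -8], 0, 255], [[0, 0, -12], 0, 255], [[0, 0, -13.8], 0, 255], [[0, 0, -13.8], 0, 255]]'

```text
clock: 2.65
tcp_pos: [0.6406, 0.1372, 0.1653]
orientation: [-0.002, 0.736, 0.677, -0.003]
wrist_force: [-0.5, -1.4, -0.1]
finger_gap: -0.0002
```

Run:
```python
from h import *
a=env.read_camera("top");b=env.read_camera("scene");w=env.read_camera("wrist")
A=np.clip(a["frame"][170:290,220:500].astype(float)*1.6,0,255).astype(np.uint8)
B=np.clip(b["frame"][60:290,70:370].astype(float)*1.4,0,255).astype(np.uint8)
A=cv2.resize(A,(560,240));B=cv2.resize(B,(450,345))
o=np.zeros((590,800,3),np.uint8);o[:240,:560]=A;o[245:590,:450]=B;o[245:505,452:800]=cv2.resize(w["frame"],(348,260))
cv2.imwrite("pics/a1.png",o[:,:,::-1]); print(env.get_state()["tcp_pos"],env.get_state()["wrist_force"])
```

```text
[0.64284169 0.13726248 0.16886657] [ 0.24308331  0.63904304 -0.15718367]
```

View pics/a1.png

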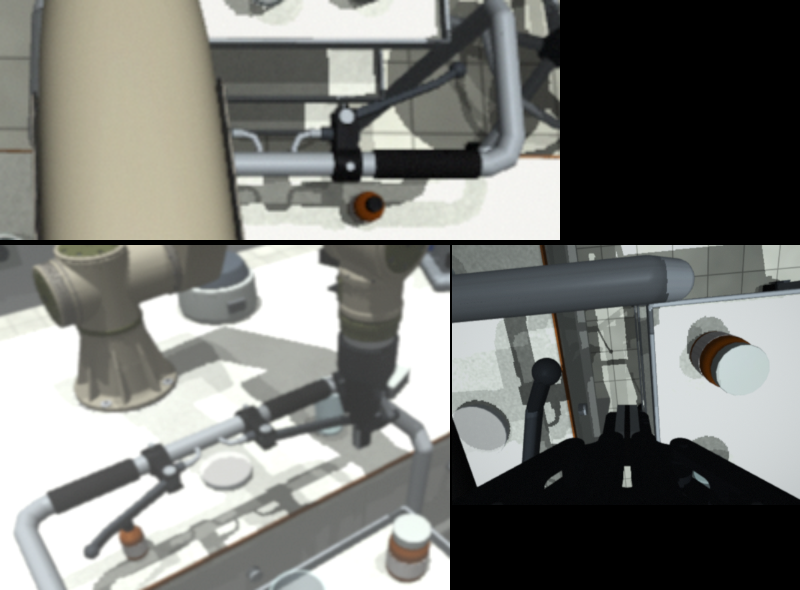

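>>> step_arm --series '[[[-1.5, 0, 0.4], 0, 255], [[-2.5, 0, 0.5], 0, 255], [[-3, 0, 0.5], 0, 255], [[-3.5, 0, 0.5], 0, 255], [[-4, 0, 0.5], 0, 255]]'

```text
clock: 3.42
tcp_pos: [0.6025, 0.1373, 0.1739]
orientation: [-0.0, 0.736, 0.677, -0.0]
wrist_force: [0.5, 0.2, 0.7]
finger_gap: -0.0001
```

>>> step_arm --series '[[[-0.4, 0.0, 0], 0, 255], [[-0.8, 0.1, 0], 0, 255], [[-1.2, 0.2, 0], 0, 255], [[-1.2, 0.2, 0], 0, 255]]'

```text
clock: 3.92
tcp_pos: [0.5902, 0.1394, 0.1739]
orientation: [-0.0, 0.736, 0.677, -0.0]
wrist_force: [0.0, 0.4, 0.5]
finger_gap: -0.0002
```

```bash
cat > look.py <<'E'
from h import *
import sys
b=env.read_camera("scene");w=env.read_camera("wrist")
B=np.clip(b["frame"][100:260,70:370].astype(float)*1.4,0,255).astype(np.uint8)
if len(sys.argv)>2: x,y=map(int,sys.argv[2:4]); B=np.clip(b["frame"][y:y+100,x:x+130].astype(float)*1.4,0,255).astype(np.uint8)
B=cv2.resize(B,None,fx=400/B.shape[1],fy=400/B.shape[1],interpolation=cv2.INTER_CUBIC)
W=cv2.resize(np.clip(w["frame"].astype(float)*1.5,0,255).astype(np.uint8),(400,300))
o=np.zeros((320,800,3),np.uint8);o[:B.shape[0],:400]=B;o[:300,400:]=W
cv2.imwrite("pics/"+sys.argv[1],o[:,:,::-1]); s=env.get_state();print(s["tcp_pos"],s["wrist_force"],s["clock"])
E
python3 look.py a2.png 220 130
```

```text
[0.5905761  0.13931206 0.17388436] [0.84178607 1.11884705 0.25346956] 4.025
```

View pics/a2.png

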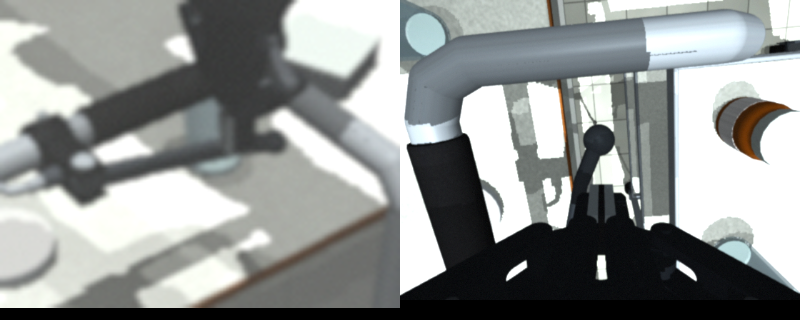

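Run:
```python
from h import *
b=env.read_camera("scene"); w=env.read_camera("wrist")
s=env.get_state();t=s["tcp_pos"]
print("tcp scene",proj(b,t),"crop",[(proj(b,t)[0]-220)*400/130,(proj(b,t)[1]-130)*400/130])
print("ball expected scene",proj(b,[.593,.1728,.19]),"wrist",proj(w,[.593,.1728,.19]))
print("tcp wrist",proj(w,t))
B=b["frame"][160:200,270:320];cv2.imwrite("pics/z1.png",cv2.resize(np.clip(B*1.8,0,255).astype(np.uint8),None,fx=12,fy=12,interpolation=cv2.INTER_CUBIC)[:,:,::-1])
W=w["frame"][150:400,150:420];cv2.imwrite("pics/z2.png",cv2.resize(np.clip(W*2.2,0,255).astype(np.uint8),None,fx=2.2,fy=2.2,interpolation=cv2.INTER_CUBIC)[:,:,::-1])
```

```text
tcp scene (np.float64(296.10548274830546), np.float64(186.82414567497045)) crop [np.float64(234.17071614863218), np.float64(174.84352515375522)]
ball expected scene (np.float64(308.8358790776859), np.float64(176.22556028904654)) wrist (np.float64(279.92178733689104), np.float64(198.3175505211587))
tcp wrist (np.float64(280.9453084499521), np.float64(255.02574308347818))
```

View pics/z1.png

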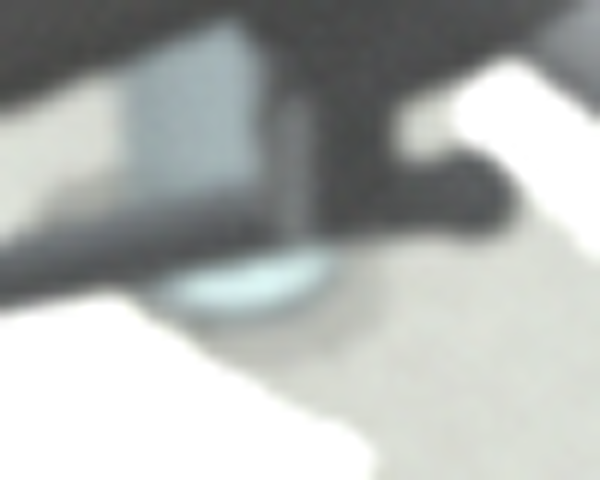

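View pics/z2.png

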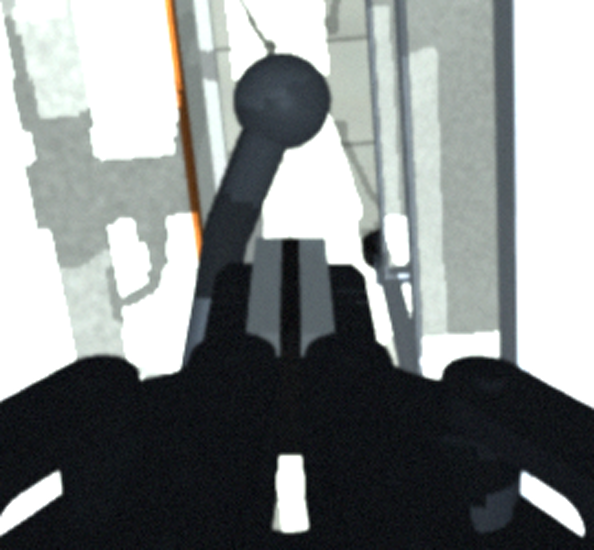

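Run:
```python
from h import *
b=env.read_camera("scene"); w=env.read_camera("wrist")
t=env.get_state()["tcp_pos"]
for d in(0,.005,.01,.015):
  print(d,[np.round(proj(b,t+[dx,dy,d]),1) for dx,dy in((.008,-.011),(.008,.011),(-.008,-.011))],[np.round(proj(w,t+[dx,.011,d]),1) for dx in(-.008,.008)])
B=b["frame"][140:200,270:330];cv2.imwrite("pics/z3.png",cv2.resize(np.clip(B*1.3,0,255).astype(np.uint8),None,fx=10,fy=10,interpolation=cv2.INTER_NEAREST)[:,:,::-1])
```

```text
0 [array([294.3, 190.5]), array([302.2, 186.9]), array([290. , 186.8])] [array([262.6, 235.6]), array([295.4, 233.1])]
0.005 [array([294.4, 188.8]), array([302.2, 185.1]), array([290. , 185.1])] [array([262.1, 239.5]), array([295.8, 236.9])]
0.01 [array([294.4, 187. ]), array([302.3, 183.4]), array([290.1, 183.3])] [array([261.6, 243.6]), array([296.3, 240.9])]
0.015 [array([294.5, 185.2]), array([302.4, 181.6]), array([290.1, 181.6])] [array([261. , 247.9]), array([296.7, 245.1])]
```

View pics/z3.png

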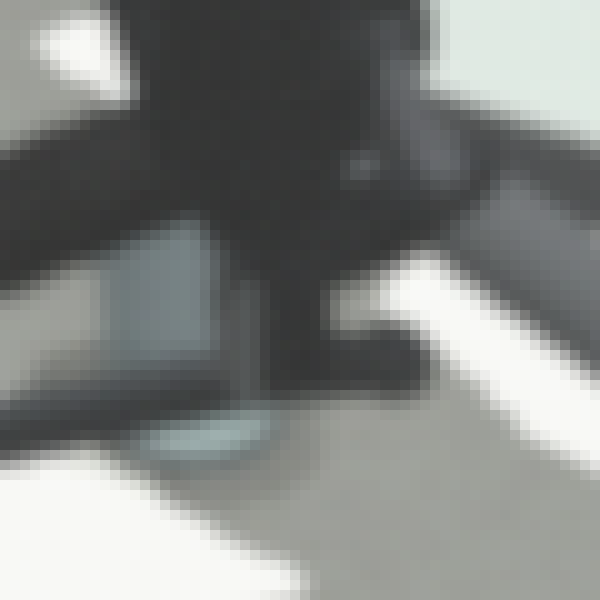

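Run:
```python
from h import *
b=env.read_camera("scene"); print(env.grip_depth)
for d in(0,.01,.02,.03): print(d,[np.round(proj(b,np.array([.6428,.1373,.1689])+[dx,dy,d]),1) for dx,dy in((.008,-.011),(.008,.011),(-.008,-.011),(0,0))])
```

```text
0.0187
0 [array([308.3, 205.3]), array([316.2, 201.3]), array([303.6, 201.3]), array([309.9, 201.3])]
0.01 [array([308.5, 201.8]), array([316.5, 197.8]), array([303.8, 197.8]), array([310.2, 197.8])]
0.02 [array([308.7, 198.2]), array([316.8, 194.3]), array([304. , 194.2]), array([310.4, 194.2])]
0.03 [array([309. , 194.6]), array([317.1, 190.6]), array([304.2, 190.6]), array([310.7, 190.6])]
```

>>> step_arm --series '[[[1, 0, 0], 0, 255], [[2.5, 0, 0], 0, 255], [[3.5, 0, 0], 0, 255], [[3.5, 0, 0], 0, 255]]'

```text
clock: 4.78
tcp_pos: [0.6264, 0.1391, 0.1734]
orientation: [-0.0, 0.736, 0.677, -0.0]
wrist_force: [-1.3, 0.1, 0.0]
finger_gap: 0.0001
```

Run:
```python
from h import *
b=env.read_camera("scene"); w=env.read_camera("wrist")
t=env.get_state()["tcp_pos"];print(t)
for d in(0,.01,.02,.03): print(d,[np.round(proj(b,t+[dx,dy,d]),1) for dx,dy in((.008,-.011),(.008,.011),(-.008,-.011),(0,0))],[np.round(proj(w,t+[dx,.011,d]),1) for dx in(-.008,.008)])
B=b["frame"][120:220,260:360];cv2.imwrite("pics/z4.png",cv2.resize(np.clip(B*1.3,0,255).astype(np.uint8),None,fx=6,fy=6,interpolation=cv2.INTER_NEAREST)[:,:,::-1])
W=w["frame"][150:400,150:420];cv2.imwrite("pics/z5.png",cv2.resize(np.clip(W*2.2,0,255).astype(np.uint8),None,fx=2.2,fy=2.2,interpolation=cv2.INTER_CUBIC)[:,:,::-1])
```

```text
[0.62541273 0.13919355 0.17349886]
0 [array([304., 199.]), array([312. , 195.1]), array([299.5, 195.1]), array([305.7, 195.1])] [array([261.9, 235.7]), array([294.8, 233.1])]
0.01 [array([304.2, 195.5]), array([312.2, 191.6]), array([299.6, 191.6]), array([305.9, 191.6])] [array([260.8, 243.6]), array([295.5, 240.9])]
0.02 [array([304.4, 191.9]), array([312.5, 188. ]), array([299.8, 188. ]), array([306.1, 188. ])] [array([259.6, 252.5]), array([296.4, 249.7])]
0.03 [array([304.6, 188.2]), array([312.7, 184.4]), array([299.9, 184.4]), array([306.3, 184.4])] [array([258.2, 262.6]), array([297.3, 259.6])]
```

View pics/z4.png

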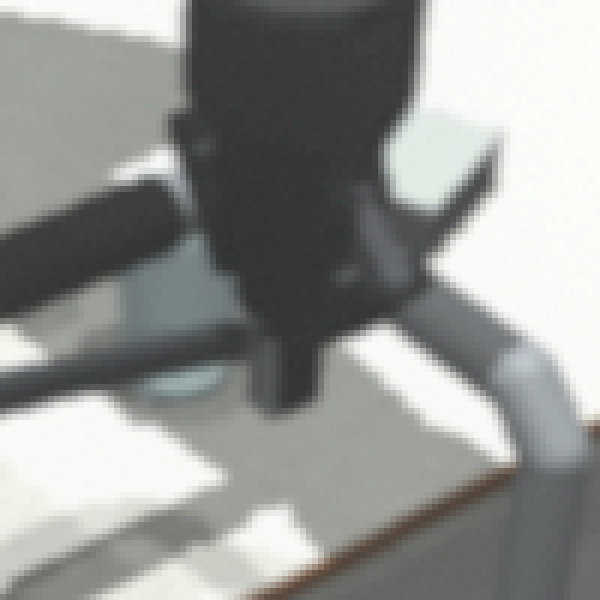

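View pics/z5.png

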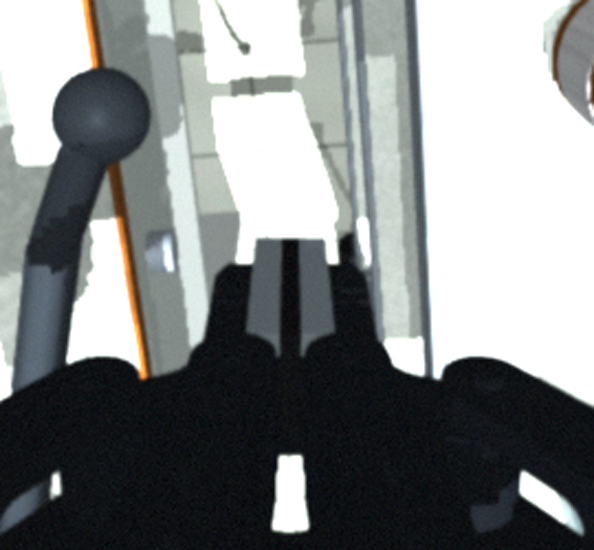

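>>> step_arm --series '[[[0, 0, -1], 0, 255], [[0, 0, -2], 0, 255], [[0, 0, -2.3], 0, 255], [[0, 0, -2.3], 0, 255]]'

```text
clock: 5.38
tcp_pos: [0.625, 0.1392, 0.15]
orientation: [-0.001, 0.736, 0.677, -0.001]
wrist_force: [1.0, 0.2, 0.6]
finger_gap: -0.0
```

Run:
```python
from h import *
b=env.read_camera("scene"); w=env.read_camera("wrist")
t=env.get_state()["tcp_pos"];print(t, "ball pred wrist",proj(w,[.593,.1728,.19]))
for d in(0,.01,.02,.03): print(d,[np.round(proj(b,t+[dx,dy,d]),1) for dx,dy in((.008,-.011),)],[np.round(proj(w,t+[dx,.011,d]),1) for dx in(-.008,.008)])
B=b["frame"][120:220,260:360];W=w["frame"][150:400,150:420]
o=np.zeros((400,800,3),np.uint8);o[:400,:400]=cv2.resize(np.clip(B*1.3,0,255).astype(np.uint8),None,fx=4,fy=4);o[:370,400:]=cv2.resize(np.clip(W*2.2,0,255).astype(np.uint8),(400,370))
cv2.imwrite("pics/z6.png",o[:,:,::-1])
```

```text
[0.62550972 0.13924103 0.15071829] ball pred wrist (np.float64(185.30686276215476), np.float64(222.77778162213886))
0 [array([303.7, 206.8])] [array([263.1, 235.7]), array([295.9, 233.2])]
0.01 [array([303.8, 203.4])] [array([262. , 243.7]), array([296.8, 241. ])]
0.02 [array([304., 200.])] [array([260.8, 252.6]), array([297.7, 249.8])]
0.03 [array([304.2, 196.5])] [array([259.5, 262.7]), array([298.7, 259.7])]
```

View pics/z6.png

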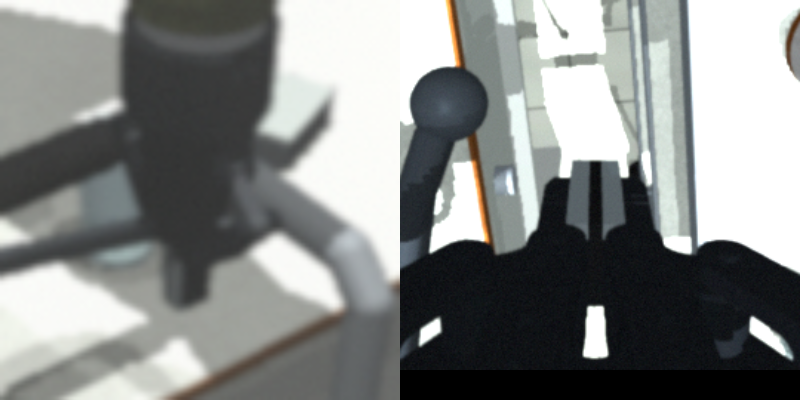

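>>> step_arm --series '[[[-0.8, 0, 0], 0, 255], [[-1.5, 0, 0], 0, 255], [[-2.0, 0, 0], 0, 255], [[-2.4, 0, 0], 0, 255], [[-2.4, 0, 0], 0, 255]]'

```text
clock: 6.1
tcp_pos: [0.6013, 0.1393, 0.1509]
orientation: [-0.0, 0.736, 0.677, -0.0]
wrist_force: [0.1, 0.2, 0.6]
finger_gap: -0.0
```

>>> step_arm --series '[[[-0.4, 0, 0], 0, 255], [[-0.8, 0, 0], 0, 255], [[-0.8, 0, 0], 0, 255]]'

```text
clock: 6.48
tcp_pos: [0.5937, 0.1393, 0.1511]
orientation: [0.0, 0.736, 0.677, 0.0]
wrist_force: [2.4, -0.1, -0.4]
finger_gap: -0.0002
```

```bash
python3 look.py a3.png 220 130
```

```text
[0.59376077 0.13925572 0.15109142] [ 3.34029778 -0.6723659   0.14871291] 6.575
```

View pics/a3.png

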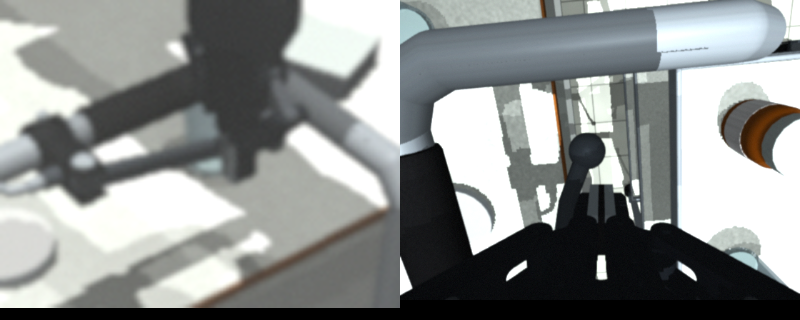

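>>> step_arm --series '[[[-0.5, 0.1, 0], 0, 255], [[-1, 0.2, 0], 0, 255], [[-1.5, 0.3, 0], 0, 255], [[-2, 0.4, 0], 0, 255], [[-2, 0.4, 0], 0, 255]]'

```text
clock: 7.2
tcp_pos: [0.5736, 0.1431, 0.1512]
orientation: [0.0, 0.736, 0.677, 0.0]
wrist_force: [3.1, -0.5, 0.0]
finger_gap: -0.0002
```

```bash
python3 look.py a4.png 220 130
```

```text
[0.57399314 0.14312138 0.15121439] [ 4.84198268  0.13201908 -0.80669578] 7.3
```

View pics/a4.png

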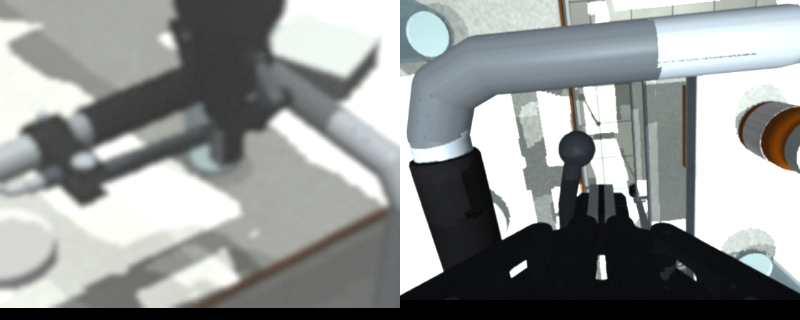

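>>> step_arm --series '[[[-0.3, 0, 0], 0, 255], [[-0.6, 0, 0], 0, 255], [[-0.9, 0.1, 0], 0, 255], [[-0.9, 0.1, 0], 0, 255]]'

```text
clock: 7.8
tcp_pos: [0.5648, 0.1438, 0.1512]
orientation: [0.001, 0.736, 0.677, 0.0]
wrist_force: [3.7, -0.6, -0.9]
finger_gap: -0.0
```

>>> step_arm --series '[[[-0.2, 0, 0], 0, 255], [[-0.3, 0, 0], 0, 255], [[-0.3, 0, 0], 0, 255]]'

```text
clock: 8.18
tcp_pos: [0.5622, 0.1438, 0.1514]
orientation: [0.001, 0.736, 0.677, 0.001]
wrist_force: [6.0, -0.1, -1.3]
finger_gap: -0.0001
```

>>> step_arm --series '[[[-0.2, 0, 0], 0, 255], [[-0.2, 0, 0], 0, 255]]'

```text
clock: 8.43
tcp_pos: [0.5616, 0.1438, 0.1518]
orientation: [0.002, 0.736, 0.677, 0.002]
wrist_force: [7.7, 0.2, -2.5]
finger_gap: -0.0004
```

>>> step_arm --series '[[[-0.2, 0, 0], 0, 255], [[-0.2, 0, 0], 0, 255]]'

```text
clock: 8.68
tcp_pos: [0.5614, 0.1438, 0.1522]
orientation: [0.003, 0.736, 0.677, 0.003]
wrist_force: [9.0, 0.6, -2.4]
finger_gap: -0.0004
```

```bash
python3 look.py a5.png 220 130
python3 - <<'E'
from h import *
w=env.read_camera("wrist"); t=env.get_state()
print("ball at slant a:")
for a in(0.02,.0,-.02,.05): print(a,proj(w,[.548+.142*np.sin(a-.012),.037+.142*np.cos(a-.012),.19]))
print(t["wrist_force"],t["ft_torque"])
E
```

```text
[0.56144943 0.14379936 0.15211484] [ 8.92438588  0.69674712 -3.70309159] 8.775
ball at slant a:
0.02 (np.float64(240.37417894944494), np.float64(213.02204583045096))
0.0 (np.float64(232.69700773864588), np.float64(213.67036213216957))
-0.02 (np.float64(225.0466323556107), np.float64(214.46431267521643))
0.05 (np.float64(251.9272598898599), np.float64(212.32400456778407))
[ 7.88291749 -0.38305259 -3.12469044] [ 0.10993417 -1.71919647  0.02022792]
```

View pics/a5.png

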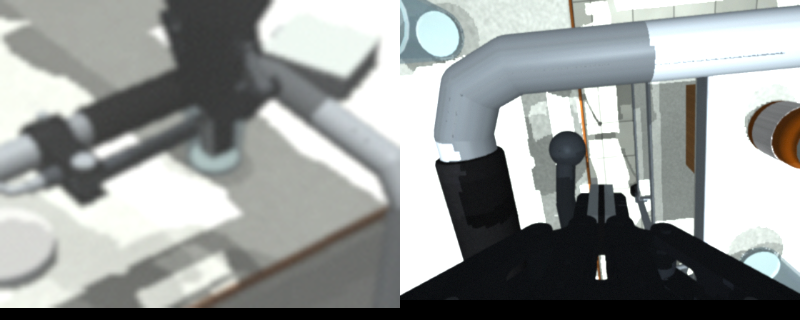

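>>> step_arm --series '[[[-0.3, 0, 0], 0, 255], [[-0.4, 0, 0], 0, 255], [[-0.4, 0, 0], 0, 255]]'

```text
clock: 9.2
tcp_pos: [0.5607, 0.1438, 0.1528]
orientation: [0.005, 0.736, 0.677, 0.005]
wrist_force: [12.4, -1.2, -4.4]
finger_gap: 0.0001
```

>>> step_arm --series '[[[-0.4, 0, 0], 0, 255], [[-0.4, 0, 0], 0, 255], [[-0.4, 0, 0], 0, 255]]'

```text
clock: 9.57
tcp_pos: [0.5605, 0.1437, 0.1534]
orientation: [0.007, 0.736, 0.677, 0.008]
wrist_force: [13.2, 1.1, -5.0]
finger_gap: 0.0
```

>>> step_arm --series '[[[-0.4, 0, -0.1], 0, 255], [[-0.4, 0, -0.1], 0, 255], [[-0.4, 0, -0.1], 0, 255], [[-0.4, 0, -0.1], 0, 255], [[-0.4, 0, -0.1], 0, 255]]'

```text
clock: 10.2
tcp_pos: [0.5606, 0.1438, 0.1533]
orientation: [0.01, 0.736, 0.676, 0.011]
wrist_force: [14.2, -0.3, -4.4]
finger_gap: -0.0003
```

>>> step_arm --series '[[[-0.4, 0, -0.1], 0, 255], [[-0.4, 0, -0.1], 0, 255], [[-0.4, 0, -0.1], 0, 255], [[-0.4, 0, -0.1], 0, 255], [[-0.4, 0, -0.1], 0, 255]]'

```text
clock: 10.82
tcp_pos: [0.5609, 0.1438, 0.1533]
orientation: [0.012, 0.736, 0.676, 0.014]
wrist_force: [14.9, 0.4, -5.3]
finger_gap: 0.0001
```

```bash
python3 look.py a6.png 220 130
```

```text
[0.56091757 0.14375256 0.15328873] [14.06357555  0.45189581 -4.937452  ] 10.925
```

View pics/a6.png

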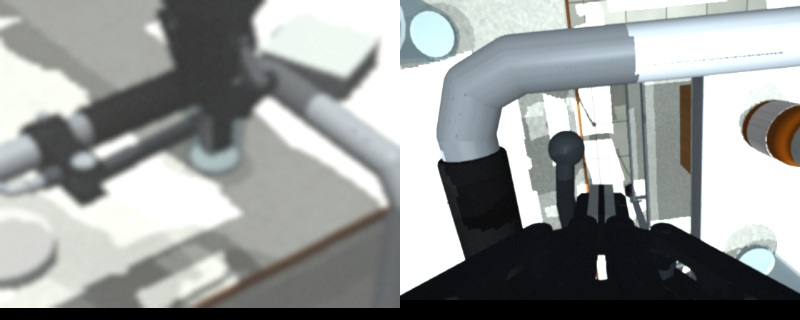

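>>> step_arm --series '[[[0.8, 0, -0.2], 0, 255], [[2, 0, -0.2], 0, 255], [[3.5, -0.2, -0.2], 0, 255], [[5, -0.4, -0.2], 0, 255], [[7, -0.4, -0.2], 0, 255]]'

```text
clock: 11.55
tcp_pos: [0.6294, 0.1398, 0.1506]
orientation: [0.011, 0.736, 0.676, 0.012]
wrist_force: [0.1, 0.8, 0.1]
finger_gap: -0.0001
```

```bash
python3 look.py a7.png 220 130;python3 - <<'E'
from h import *
w=env.read_camera("wrist");print("ball out pred",proj(w,[.593,.1728,.19]));print(env.get_state()["orientation"])
E
```

```text
[0.63095862 0.13965581 0.15018591] [-0.96333695  0.8261863   0.05538457] 11.65
ball out pred (np.float64(172.6908036485287), np.float64(226.4214426005558))
[0.01090674 0.73652583 0.67620719 0.01243321]
```

View pics/a7.png

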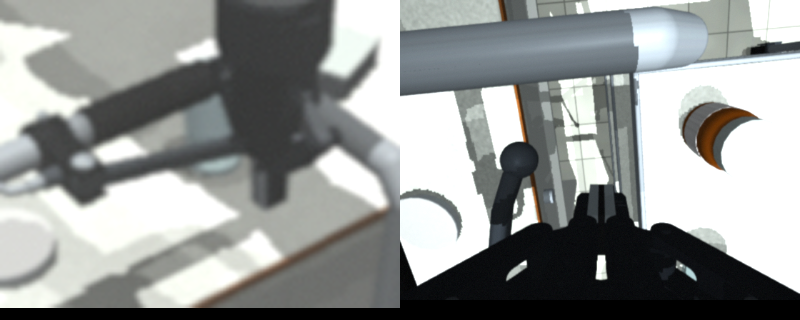

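>>> step_arm --series '[[[1, 0, 4], 0, 255], [[1.5, 0, 9], 0.05, 255], [[1.8, -5, 13], 0.1, 255], [[2, -10, 13], 0.15, 255], [[2, -15, 13], 0.2, 255]]'

```text
clock: 12.32
tcp_pos: [0.6488, -0.0109, 0.2809]
orientation: [0.009, 0.664, 0.747, 0.013]
wrist_force: [0.2, 0.3, 0.3]
finger_gap: 0.0004
```

>>> step_arm --series '[[[0, -5, 0], 0, 255], [[0, -10, 0], 0, 255], [[0, -15, 0], 0, 255], [[0, -19.6, 0], 0, 255], [[0, -19.6, 0], 0, 255]]'

```text
clock: 12.95
tcp_pos: [0.647, -0.2097, 0.2797]
orientation: [0.008, 0.666, 0.746, 0.013]
wrist_force: [-0.1, 0.5, 0.1]
finger_gap: -0.0003
```

>>> step_arm --series '[[[0.2, 0, -4], 0, 255], [[0.4, 0.2, -8], 0, 255], [[0.4, 0.2, -11], 0, 255], [[0.4, 0.2, -12.9], 0, 255], [[0.4, 0.2, -12.9], 0, 255]]'

```text
clock: 13.58
tcp_pos: [0.649, -0.2053, 0.1487]
orientation: [0.005, 0.666, 0.746, 0.012]
wrist_force: [-0.4, 0.5, 0.4]
finger_gap: 0.0004
```

```bash
python3 look.py b1.png 90 160;python3 - <<'E'
from h import *
w=env.read_camera("wrist");print("ball out pred",proj(w,[.609,-.2425,.19]));print(env.get_state()["orientation"])
E
```

```text
[ 0.65083954 -0.20656824  0.15143086] [-0.19593994  0.81743196  0.8822397 ] 13.675
ball out pred (np.float64(173.5197959532925), np.float64(363.2428266791661))
[0.00825528 0.66573254 0.74603026 0.01307203]
```

View pics/b1.png

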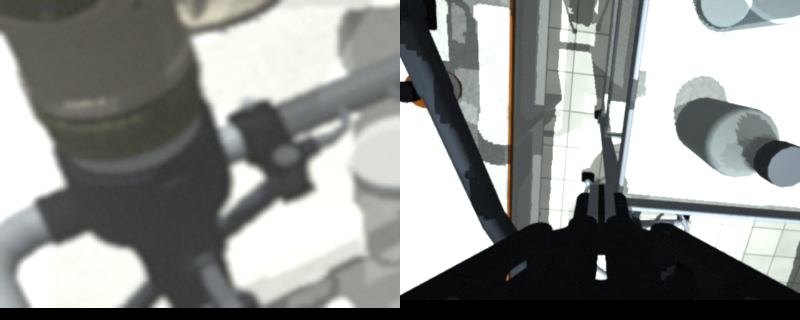

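>>> step_arm --series '[[[-1, 0, 0], 0, 255], [[-2, 0, 0], 0, 255], [[-2.7, 0, 0], 0, 255], [[-3.1, 0, 0], 0, 255], [[-3.1, 0, 0], 0, 255]]'

```text
clock: 14.35
tcp_pos: [0.6201, -0.2072, 0.1522]
orientation: [0.008, 0.666, 0.746, 0.013]
wrist_force: [-0.3, 0.1, -0.9]
finger_gap: -0.0003
```

>>> step_arm --series '[[[-0.4, 0, 0], 0, 255], [[-0.8, 0, 0], 0, 255], [[-1.2, 0, 0], 0, 255], [[-1.2, 0, 0], 0, 255]]'

```text
clock: 14.85
tcp_pos: [0.6084, -0.2071, 0.1525]
orientation: [0.009, 0.666, 0.746, 0.014]
wrist_force: [2.1, 1.1, -0.8]
finger_gap: 0.0001
```

```bash
python3 look.py b2.png 90 160
```

```text
[ 0.6084727  -0.20706074  0.15237045] [ 2.48026459  0.29764378 -0.11385167] 14.95
```

View pics/b2.png

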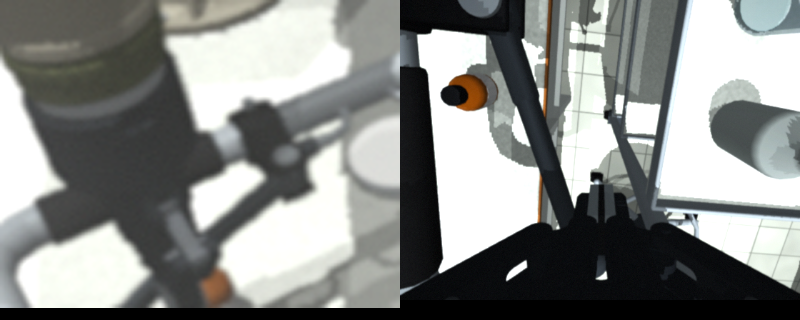

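>>> step_arm --series '[[[-0.6, -0.2, -0.1], 0, 255], [[-1.2, -0.4, -0.1], 0, 255], [[-1.8, -0.6, -0.1], 0, 255], [[-2.4, -0.8, -0.1], 0, 255], [[-2.4, -0.8, -0.1], 0, 255]]'

```text
clock: 15.58
tcp_pos: [0.5839, -0.2147, 0.1515]
orientation: [0.008, 0.666, 0.746, 0.014]
wrist_force: [2.9, 2.9, 0.2]
finger_gap: 0.0002
```

>>> step_arm --series '[[[-0.3, -0.1, 0], 0, 255], [[-0.6, -0.1, 0], 0, 255], [[-0.6, -0.1, 0], 0, 255]]'

```text
clock: 15.95
tcp_pos: [0.5781, -0.2156, 0.1516]
orientation: [0.008, 0.666, 0.746, 0.014]
wrist_force: [4.9, 3.0, 0.6]
finger_gap: -0.0
```

>>> step_arm --series '[[[-0.2, 0, 0], 0, 255], [[-0.3, 0, 0], 0, 255], [[-0.3, 0, 0], 0, 255]]'

```text
clock: 16.32
tcp_pos: [0.5756, -0.2159, 0.1517]
orientation: [0.009, 0.666, 0.746, 0.014]
wrist_force: [4.6, 2.4, 0.3]
finger_gap: -0.0002
```

>>> step_arm --series '[[[-0.2, 0, 0], 0, 255], [[-0.3, 0, 0], 0, 255], [[-0.3, 0, 0], 0, 255]]'

```text
clock: 16.7
tcp_pos: [0.5746, -0.216, 0.1522]
orientation: [0.011, 0.666, 0.746, 0.015]
wrist_force: [8.9, 1.6, -0.5]
finger_gap: -0.0
```

>>> step_arm --series '[[[-0.4, 0, 0], 0, 255], [[-0.5, 0, -0.1], 0, 255], [[-0.5, 0, -0.1], 0, 255], [[-0.5, 0, -0.1], 0, 255], [[-0.5, 0, -0.1], 0, 255]]'

```text
clock: 17.32
tcp_pos: [0.5734, -0.2162, 0.1523]
orientation: [0.013, 0.665, 0.746, 0.018]
wrist_force: [12.7, 3.3, -0.4]
finger_gap: 0.0
```

>>> step_arm --series '[[[-0.4, 0, -0.1], 0, 255], [[-0.4, 0, -0.1], 0, 255], [[-0.4, 0, -0.1], 0, 255], [[-0.4, 0, -0.1], 0, 255], [[-0.4, 0, -0.1], 0, 255]]'

```text
clock: 17.95
tcp_pos: [0.5736, -0.2162, 0.1525]
orientation: [0.017, 0.665, 0.747, 0.02]
wrist_force: [14.5, 3.8, -0.2]
finger_gap: 0.0
```

```bash
python3 look.py b3.png 90 160
```

```text
[ 0.57357933 -0.2161877   0.15253146] [14.17441093  4.68162502 -0.35508856] 18.05
```

View pics/b3.png

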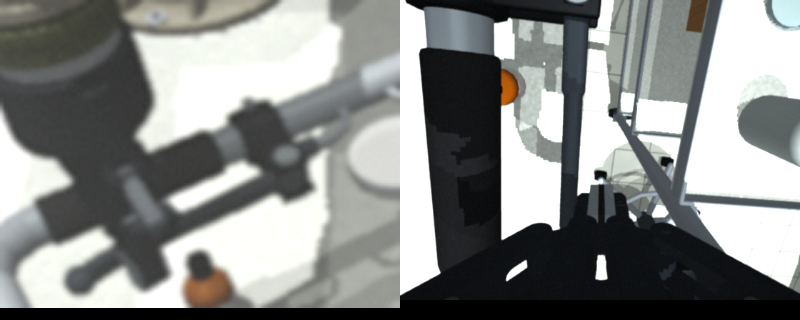

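Run:
```python
from h import *
w=env.read_camera("wrist")
a=onz(w,245,42,.198);b=onz(w,238,294,.198);d=b-a;print(a,b,np.arctan2(d[0],-d[1]))
b=env.read_camera("scene")
# ball in scene crop (80,280) -> px
p=onz(b,90+80*130/400,160+280*130/400,.19);print("ball",p,"slant",np.arctan2(p[0]-.550,-p[1]-.112)-.012)
```

```text
[ 0.54997096 -0.12774035  0.198     ] [ 0.55484888 -0.21315122  0.198     ] 0.05704932317866302
ball [ 0.56164717 -0.25194267  0.19      ] slant 0.0710367704000972
```

>>> step_arm --series '[[[0.8, 0, 0], 0, 255], [[2, 0, -0.1], 0, 255], [[3.5, 0.4, -0.1], 0, 255], [[5, 0.8, -0.1], 0, 255], [[7.5, 0.9, -0.1], 0, 255]]'

```text
clock: 18.77
tcp_pos: [0.6481, -0.2076, 0.151]
orientation: [0.016, 0.665, 0.746, 0.019]
wrist_force: [0.6, -0.1, 0.2]
finger_gap: -0.0
```

>>> step_arm --series '[[[0.3, 0, 3], 0, 255], [[0.3, 0, 8], 0, 255], [[0.3, 0, 13], 0, 255], [[0.3, 0, 16], 0, 255], [[0.3, 0, 16], 0, 255]]'

```text
clock: 19.4
tcp_pos: [0.6519, -0.2088, 0.3136]
orientation: [0.018, 0.665, 0.746, 0.019]
wrist_force: [-0.3, -0.2, -0.4]
finger_gap: -0.0
```

>>> step_arm --series '[[[-5, -2, 2], 0, 255], [[-10, -5, 2], 0, 255], [[-15, -9, 2], 0, 255], [[-20, -13, 2], 0, 255], [[-25, -17, 2], 0, 255]]'

```text
clock: 20.02
tcp_pos: [0.403, -0.3766, 0.3317]
orientation: [0.016, 0.665, 0.746, 0.018]
wrist_force: [0.3, -0.6, 0.0]
finger_gap: 0.0001
```

>>> step_arm --series '[[[-3, -3, 0], 0, 255], [[-6, -6, 0], 0, 255], [[-9, -9, 0], 0, 255], [[-9, -9, 0], 0, 255], [[-9, -9, 0], 0, 255]]'

```text
clock: 20.65
tcp_pos: [0.3127, -0.4662, 0.3303]
orientation: [0.015, 0.666, 0.746, 0.019]
wrist_force: [0.9, 0.3, 0.3]
finger_gap: 0.0003
```

Run:
```python
from h import *
import pickle
c0=pickle.load(open("top0.pkl","rb"));s0=pickle.load(open("scene0.pkl","rb"))
c=env.read_camera("top");s=env.read_camera("scene")
f=lambda x:np.clip(x*1.4,0,255).astype(np.uint8)
o=np.zeros((600,800,3),np.uint8)
for i,(a,b) in enumerate(((c0,s0),(c,s))):
  o[:300,i*400:i*400+400]=cv2.resize(f(a["frame"][130:370,120:480]),(400,300)[:2]); o[300:,i*400:i*400+400]=cv2.resize(f(b["frame"]),(400,300))
cv2.imwrite("pics/end.png",o[:,:,::-1]);print(env.get_state()["wrist_force"],env.get_state()["tcp_pos"])
```

```text
[ 0.0584315  -0.02597158  0.05361209] [ 0.31346749 -0.46578417  0.33111098]
```

View pics/end.png

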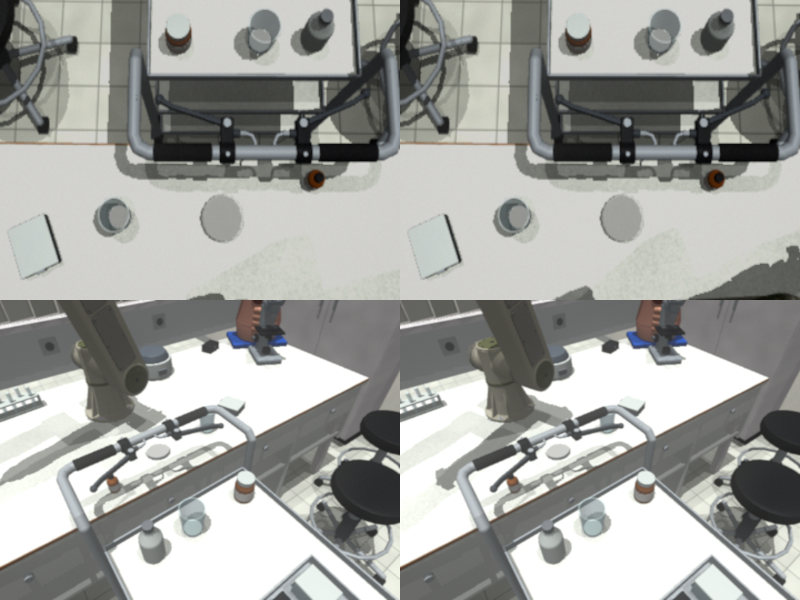

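Before (left) and after (right) match: the levers are out at the same pixels (balls at about (164,99) and (366,92) in the top view) and all the bystanders are where they were.

```bash
python3 -c "
from workcell import env
print(env.hand_in())"
```

```text
the job is handed in; nothing more can be done
None
```

I pressed the left lever and then the right lever firm from the far side, using the backs of the shut fingers. I let each one spring back out, and handed the job in at about 21 s of the 58 s allowed.

- **Left lever:** it came up firm, and I held it above 7 N for about 2.4 s, at up to 15 N on the wrist sensor. The blade had swung in about 0.32 rad by the camera. After I let go, the ball was within about 8 pixels of its predicted fully-out place in the wrist view.
- **Right lever:** it came up firm, and I held it above 7 N for at least 1.3 s, at up to 15 N. The blade had swung in about 0.35 rad by the camera.
- **Final check:** in the before and after pictures, both levers are fully out and every bystander is where it was. The wrist force reads about 0 and the arm stands clear.

**What disagreed:**
- **Fingertips:** in the pictures the shut fingertips ended about 25 mm higher than the reported TCP. My first approach to the left lever was therefore too high and made no contact, so I backed off, lowered the tool and tried again.
- **Tool tilt:** during the holds the tool tilted, ending about 3 degrees off vertical, which I did not correct.
- **Bar contact:** contact with the bar could not be measured apart from the lever force. The pictures and the forces gave no sign of it.

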